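# Load a filter box and clip its cover shut

### The job

Lay the orange filter cartridge flat on the floor of the green filter box, then take the red cover off its sloping stand, set it level on the box and press it straight down until it is fully home and both black clip arms have snapped under the rim. Let go of everything, and leave the other things on the bench where they are.

Things in the scene. Friction and masses are not known exactly. Their poses are not given: they have to be found in the camera images.
- housing: Green open-topped filter box, bolted to the bench. Origin: centre of its underside; x along its 138 mm length, y across its 98 mm width, z up. 70 mm tall; inside 130 x 90 mm, walls 4 mm, floor 6 mm up. Outside, a bare metal rim stands 4 mm proud, 46 to 54 mm above the bench (106 mm over it across y). A pipe stub, 32 mm diameter, sticks 35 mm out of its +x end, axis 26 mm up.
- housing_mouth (a point): Centre of the box's open top, 70 mm above the bench, axes as the box. The seated cover's underside lies here.
- filter_centre (a point): Centre of the loose orange filter with white pleats, 29 mm above its underside. 118 mm along its x, 78 along y, 26 thick; on top a grip fin along x: 60 long, 12 thick (across y), 26 to 58 mm above the underside. 160 g. Lies flat on the bench, fin up. Goes in with its x along the box's x (either way round), 6 mm free all round; its centre is then 35 mm above the bench. Open fingers only a little inside.
- cover_grip (a point): Mid-height of the loose red cover's black grip fin, 24 mm above the underside of its plate (160 mm along x, 116 along y, 6 thick; z its normal). Fin along x, central: 70 long, 12 thick (across y), 6 to 42 mm above that underside. 245 g. Starts on the stand, sloping 30 degrees: top faces up and to the stand's -x, +x end uphill; lift it 50 mm along its own z to clear. Snapped home, this point is 94 mm above the bench.
- cover_under (a point): Centre of the underside of the cover plate, axes as the cover. It fits with its x along the box's x, either way round. Two end lips below the plate, 12 mm deep and 147 mm apart inside, go outside the box's ends. Two sprung clip arms hang from the middle of the long sides, 40 mm wide, to 40 mm below the plate; about 10 to 20 N in all, straight down at the middle, takes the plate the last 20 mm home.
- clip_left_nose (a point): Catching edge of the clip arm on the cover's +y side, 25 mm below the plate's underside; lies 45 mm above the bench, under the rim, when snapped.
- clip_right_nose (a point): The same on the cover's -y side.
- clip_left (a joint): Hinge of the +y clip arm, rad: 0 at rest and when snapped, grows as the arm is spread outward (about 0.15 while passing over the rim). Sprung.
- clip_right (a joint): The same for the -y clip arm.
- stand: Wooden stand, fixed. Origin under its centre, on the bench; x points uphill. It carries a plywood slab 140 mm along the slope and 84 mm wide, leaning 30 degrees and facing -x and up, its top centre 78 mm above the origin, its upper end 113 mm above the bench.
- wrench: Bystander, to be left alone: steel spanner, 190 mm, lying between the work places.
- socket: Bystander, to be left alone: upright steel deep socket, 32 mm diameter, 75 mm tall; origin under its centre.
- tin: Bystander, to be left alone: open metal cup, 62 mm across, 60 mm tall; origin under its centre.
- spray_can: Bystander, to be left alone: upright spray can, yellow label, red cap, 64 mm diameter, 190 mm tall.
- red_bottle: Bystander, to be left alone: upright red bottle, 48 mm diameter, 130 mm tall.
- screwdriver: Bystander, to be left alone: screwdriver with blue handle, 200 mm, lying at the left.
Mind the look-alikes: they are no part of the job. What is shaped like the part that bears filter_centre but turquoise or yellow is not meant.

How it is judged:
By the outcome, as a careful person would: the job done as asked, in the order asked, and still so for the second after the job is handed in, with the robot touching nothing.
It also fails if it takes over 67 s, if anything falls off the work surface, if the arm or the gripper's body presses on something with over 40 N, if the wrist force passes 120 N, or if a joint passes its speed limit or range.

### The arm

A 6-joint arm with a two-finger parallel gripper is mounted at the origin on the work surface. World frame = base frame: x ahead of the robot, y to its left, z up, the work surface at z = 0. Lengths are in m, angles in degrees, forces in N, time in s.
With the tool pointing down it reaches from about 0.25 to 0.725 m from the base axis. Payload 9.7 kg.
Tool frame: the origin (TCP) lies at the very end of the fingers, on their centre line; the grasp point (between the pads) lies 19 mm behind it; z points along the fingers, y is the line along which they close (so a half turn about z gives the same grasp; the last joint's range is limited). The gripper opens to 85 mm and grips with 20 to 120 N. Pads are 22 mm wide; open, the fingers measure 114 mm over their backs; the gripper's body (76 mm by 85 mm) begins 54 mm behind the grasp point. The pads swing forward as they close: fully open they stand 13 mm farther back than shut.
Start: joints at [-69.614, 4.979, 10.078, 95.1, 0, 90], TCP at [0.192, -0.516, 0.231] pointing down, gripper open.
Joint ranges: [-179.16, 179.16], [-48.56, 103.87], [-65.8, 70.77], [-126.05, 130.52], [-82.76, 87.17], [-180, 180]. Speed limits (degrees/s): [127.2, 127.2, 147.25, 180, 180, 180].

### API

Orientations are given as [roll, pitch, yaw] about the fixed x, y, z axes, in that order (R = Rz(yaw) Ry(pitch) Rx(roll)).
In Python, from workcell import telemetry, optics, workorder gives the robot as it stands.
- The arm moves only by the shell command python3 -m handwheel 'ROWS' [FORCE]. ROWS is JSON, a list of rows, each an object of numbers: "tx", "ty", "tz": the shift along the tool's x, y, z in m; "ax", "ay", "az": the turn, a rotation vector about the tool's x, y, z in degrees; "jaw": the gripper command: -1 is shut, 1 is fully open, values between are in proportion. A call has exactly 10 rows; each row shifts and turns the commanded pose from where the row before left it, along the tool's axes as they then stand; what a row does not reach is not made up. A row lasts 1/8 s, in which the tool goes at most 62.5 mm and 10.7 degrees, less where a joint would pass 70% of its speed; a pose out of reach is approached as far as the arm can. A call is refused whole if a number of a shift passes 0.0625 or a number of a turn 10.7, either way. A call with a gripper value outside its range is refused whole. The fingers move at their own pace and stop on an object; FORCE is the grip in N (left out, the last holds). Time passes only in rows, so rows that do not move let the fingers close, or fill a call up. It gives the time, the measured TCP pose, the force, the opening and the grip force at its end, in the units of the state.
- telemetry.get_obs(): the state, without advancing time (a new reading comes with each control period).
- optics.camera(name): name is "scene" or "top" or "wrist"; returns a dict with "color" (420x560x3 uint8, red, green, blue), "K" (3x3 intrinsics, pixels), "extrinsics" (4x4, takes a point from camera to world coordinates); the wrist camera has in their place "mount" (4x4, takes a point from camera to tool coordinates, whose origin is the TCP and whose axes are the flange's). Camera axes: x right, y down, z forward; pixel columns grow to the right and rows downward; lengths in m; the calibration is good to about 2 mm. A picture is of the moment at which its call begins: read the wrist's pose just before it. There is no depth.
- workorder.job_done(): hands the job in; it is judged then, once.
The state is a dict: "time": time; "q": joint angles; "qd": joint speeds; "joint_efforts": joint torques, N m; "ee_pos": TCP position; "tcp_rot": TCP orientation; "wrist_force": force on the tool from outside, world axes, zero at the start; "torque": the same for the moment, N m; "opening": finger opening in m; "grasp_force": force on a finger pad.
Only numpy, scipy, OpenCV 4.12 (cv2) and the standard library are available. Lean on these libraries where they do the work, as an engineer would, in place of code of your own. Each camera call takes 0.05 s, during which the arm holds its last target. There are 200 camera calls.

## Working session

There is one attempt and no reset: what is moved stays moved. The work goes in short steps, Python scripts to look and compute and a shell command to move; the robot and the scene stay as the last step left them, time stands still between calls to the robot, and variables do not carry over. Pictures are saved under pics/ and viewed, at most 10 in all, crops included, and the job is handed in when it is done.

```bash
mkdir -p pics; ls
cat > h.py <<'E'
import numpy as np, cv2
from scipy.spatial.transform import Rotation as R
from workcell import telemetry, optics, workorder
def T(o):
    M=np.eye(4); M[:3,:3]=R.from_euler('xyz',o['tcp_rot'],degrees=True).as_matrix(); M[:3,3]=o['ee_pos']; return M
def cam(n):
    o=telemetry.get_obs(); c=optics.camera(n)
    E=np.array(c['extrinsics']) if n!='wrist' else T(o)@np.array(c['mount'])
    return c['color'],np.array(c['K']),E
def ray(K,E,p,z):
    d=E[:3,:3]@np.linalg.inv(K)@[p[0],p[1],1]; return E[:3,3]+d*(z-E[2,3])/d[2]
def save(n,im): cv2.imwrite('pics/'+n+'.png',cv2.cvtColor(im,cv2.COLOR_RGB2BGR))
E
python3 - <<'E'
from h import *
print(telemetry.get_obs())
ims=[]
for n in('scene','top'):
    c,K,E=cam(n); save(n,c); np.savez(n,c=c,K=K,E=E); print(n,K,E)
E
```

```text
pics
{'time': 0.0, 'q': array([-6.96151532e+01,  5.01167005e+00,  1.00351364e+01,  9.50994131e+01,
        2.63405053e-03,  8.99994828e+01]), 'qd': array([0.08370412, 0.03021104, 0.01558266, 0.04376371, 0.0517916 ,
       0.04396653]), 'joint_efforts': array([ 1.54464287e-03, -5.20382488e+01,  4.64815843e+01,  1.60000124e-02,
        9.64480660e-05,  1.02118793e-06]), 'ee_pos': array([ 0.19151272, -0.51534173,  0.23058371]), 'tcp_rot': array([-1.79924053e+02, -2.63473373e-03,  2.03853605e+01]), 'wrist_force': array([-0.31481207,  0.39655585,  0.10830523]), 'torque': array([-0.02692549,  0.05493373,  0.0250959 ]), 'grasp_force': 0.0, 'opening': 0.08573331828201218}
scene [[382.19831332   0.         273.62206421]
 [  0.         382.19831332 209.3227407 ]
 [  0.           0.           1.        ]] [[ 0.85826254  0.39089861 -0.33254127  0.84297308]
 [ 0.51305956 -0.6377879   0.5744532  -0.43601971]
 [ 0.01246215 -0.66364514 -0.74794373  0.78188213]
 [ 0.          0.          0.          1.        ]]
top [[439.82918066   0.         267.96849721]
 [  0.         439.82918066 206.95747635]
 [  0.           0.           1.        ]] [[ 0.0138255  -0.99660867  0.08111728  0.46424861]
 [-0.99986751 -0.01308238  0.00968548  0.05090724]
 [-0.00859142 -0.08124044 -0.9966575   1.38231417]
 [ 0.          0.          0.          1.        ]]
```

View pics/scene.png

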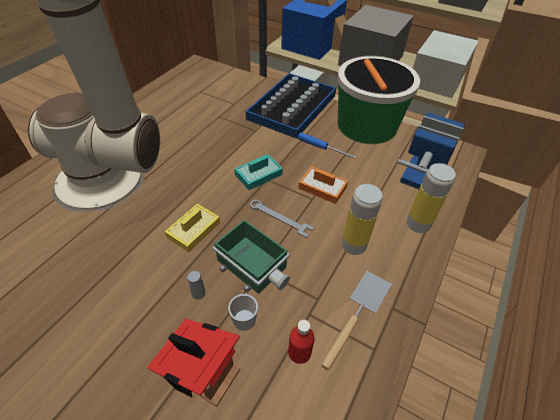

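View pics/top.png

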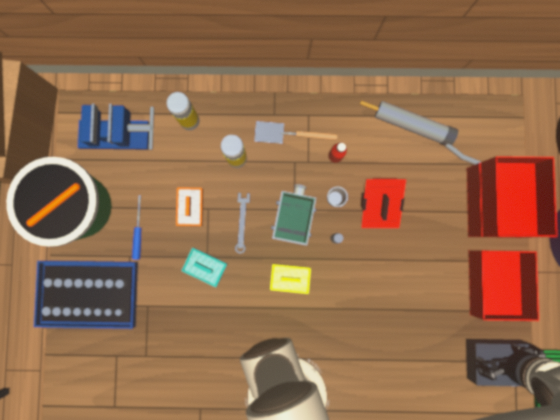

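The scene view shows the orange filter at (323,183), the box at (251,256), and the cover on its stand at (195,355). In the top view they are at (189,207), (295,217) with the stub up at (300,188), and (384,203). The spray can is at (232,150), near the filter and the box.

Run:
```python
from h import *
d=np.load('top.npz');c,K,E=d['c'],d['K'],d['E']
hsv=cv2.cvtColor(c,cv2.COLOR_RGB2HSV)
def roi(m,x0,y0,x1,y1):
    o=np.zeros_like(m);o[y0:y1,x0:x1]=m[y0:y1,x0:x1];return o
def rect(m,z,name):
    cs,_=cv2.findContours(m,0,2); k=max(cs,key=cv2.contourArea)
    P=np.array([ray(K,E,p[0],z)[:2] for p in k.astype(float)])*1000
    r=cv2.minAreaRect(P.astype(np.float32)); b=cv2.boxPoints(r)
    e=[b[1]-b[0],b[2]-b[1]];l=max(e,key=np.linalg.norm)
    print(name,np.round(r[0],1),np.round(sorted(r[1]),1),'long-axis deg',round(np.degrees(np.arctan2(l[1],l[0])),1),'px',k.reshape(-1,2).mean(0))
org=cv2.inRange(hsv,(5,170,150),(16,255,255))
wht=cv2.inRange(hsv,(0,0,170),(180,70,255))
rect(roi(cv2.morphologyEx(org|wht,3,np.ones((3,3))),165,180,212,235),.026,'filter')
rect(roi(org,181,190,197,222),.058,'filter fin')
grn=cv2.inRange(hsv,(60,60,20),(95,255,255))
rect(roi(grn,265,188,325,250),.07,'box green')
red=cv2.inRange(hsv,(0,150,80),(4,255,255))|cv2.inRange(hsv,(174,150,80),(180,255,255))
rect(roi(red,355,170,412,235),.085,'cover')
blk=cv2.inRange(hsv,(0,0,0),(180,255,50))
rect(roi(blk,375,185,395,222),.11,'cover fin')
big=cv2.resize(c[165:255,160:420],None,fx=3,fy=3,interpolation=2);save('big',big)
```

```text
filter [574.6 308.8] [ 80.8 118.2] long-axis deg 0.8 px [187.86486486 205.91891892]
filter fin [573.3 307.1] [ 7.7 51.7] long-axis deg -3.5 px [187.54545455 205.36363636]
box green [553.1 -15.4] [89.5 99.1] long-axis deg -9.5 px [294.6875     212.35416667]
cover [ 585.8 -277.6] [122.5 148. ] long-axis deg -2.5 px [381.31818182 201.45454545]Traceback (most recent call last):
  File "<stdin>", line 21, in <module>
  File "<stdin>", line 7, in rect
ValueError: max() iterable argument is empty
```

```bash
python3 -m handwheel '[{"az":10.2,"tz":-0.02},{"az":10.2,"tz":-0.02},{"tx":0.04,"ty":-0.06,"tz":-0.01},{"tx":0.04,"ty":-0.06,"tz":-0.01},{"tx":0.04,"ty":-0.06,"tz":-0.01},{"tx":0.04,"ty":-0.06,"tz":-0.01},{"tx":0.04,"ty":-0.06},{"tx":0.04,"ty":-0.06},{"tx":0.04,"ty":-0.06},{"tx":0.04,"ty":-0.06}]'
python3 - <<'E'
from h import *
c,K,E=cam('wrist');save('w1',c);np.savez('w1',c=c,K=K,E=E)
print(K,optics.camera('wrist')['mount'],telemetry.get_obs()['ee_pos'],telemetry.get_obs()['tcp_rot'])
E
```

```text
[[299.28391899   0.         278.63604945]
 [  0.         299.28391899 211.00056454]
 [  0.           0.           1.        ]] [[-5.22848289e-05 -9.62789653e-01 -2.70251884e-01  6.79750078e-02]
 [ 9.99999934e-01  4.71902776e-05 -3.61585404e-04  1.77557789e-03]
 [ 3.60883947e-04 -2.70251885e-01  9.62789587e-01 -1.42936393e-01]
 [ 0.00000000e+00  0.00000000e+00  0.00000000e+00  1.00000000e+00]] [ 0.19154413 -0.51540662  0.23084496] [-1.79951375e+02  1.12879179e-04  2.03837568e+01]$[0]: bad value
```

View pics/w1.png

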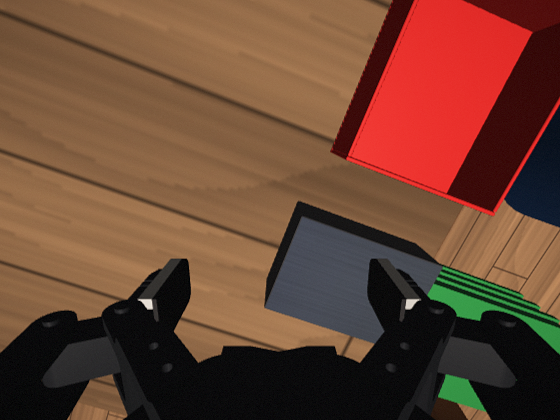

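The move was refused, probably because every key has to be present in each row. The picture shows only the shelf side, nothing useful.

```bash
python3 -m handwheel '[{"tx":0,"ty":0,"tz":-0.02,"ax":0,"ay":0,"az":10.2,"jaw":1},{"tx":0,"ty":0,"tz":-0.02,"ax":0,"ay":0,"az":10.2,"jaw":1},{"tx":0.04,"ty":-0.06,"tz":-0.01,"ax":0,"ay":0,"az":0,"jaw":1},{"tx":0.04,"ty":-0.06,"tz":-0.01,"ax":0,"ay":0,"az":0,"jaw":1},{"tx":0.04,"ty":-0.06,"tz":-0.01,"ax":0,"ay":0,"az":0,"jaw":1},{"tx":0.04,"ty":-0.06,"tz":-0.01,"ax":0,"ay":0,"az":0,"jaw":1},{"tx":0.04,"ty":-0.06,"tz":0,"ax":0,"ay":0,"az":0,"jaw":1},{"tx":0.04,"ty":-0.06,"tz":0,"ax":0,"ay":0,"az":0,"jaw":1},{"tx":0.04,"ty":-0.06,"tz":0,"ax":0,"ay":0,"az":0,"jaw":1},{"tx":0.04,"ty":-0.06,"tz":0,"ax":0,"ay":0,"az":0,"jaw":1}]' 60
python3 - <<'E'
from h import *
c,K,E=cam('wrist');save('w2',c);np.savez('w2',c=c,K=K,E=E)
o=telemetry.get_obs();print(o['time'],o['ee_pos'],o['tcp_rot'],o['q'])
E
```

```text
time: 1.45
ee_pos: [0.4685, -0.0996, 0.3057]
tcp_rot: [180.0, -0.0, -0.0]
wrist_force: [1.2, -1.5, 0.3]
opening: 0.0852
grasp_force: 0.0
1.5 [ 0.47142499 -0.09440031  0.30468394] [-1.79853018e+02 -2.97409494e-02  2.21272939e-01] [-1.14123014e+01 -2.16716447e+00  1.10984414e+01  1.03266115e+02
  1.49959770e-01  1.68366387e+02]
```

View pics/w2.png

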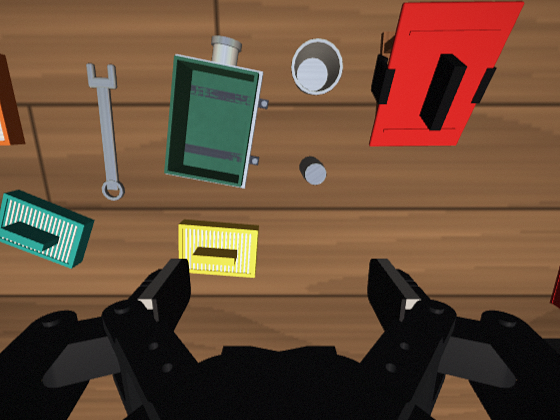

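The wrist view shows the box's top corners at about (177,55), (263,71), (244,187), (166,173), the socket at (315,173) and the tin at (317,67). The cover fin runs from (455,58) to (430,126), with its uphill edge at the top of the picture.

Run:
```python
from h import *
d=np.load('w2.npz');c,K,E=d['c'],d['K'],d['E']
P=[ray(K,E,p,.07)[:2]*1000 for p in [(177,55),(263,71),(244,187),(166,173)]]
print('box',np.round(P),np.mean(P,0)); v=(P[0]+P[1]-P[2]-P[3])/2; print(np.linalg.norm(v),np.degrees(np.arctan2(v[1],v[0])))
for n,p,z in[('socket',(315,166),.075),('tin',(316,57),.06),('yellowfin',(216,253),.058)]: print(n,np.round(ray(K,E,p,z)*1000))
# cover corners: underside/top plate top; uphill end height ~.113+, slab half 70 -> cover half 80: heights
zc=.078; 
for s in(1,-1):
  print('cover end',s,[np.round(ray(K,E,p,.078+.006*.866+s*.080*.5)*1000) for p in ([(405,2),(523,2)] if s==1 else [(370,146),(457,146)])])
zt=.078+.042*.866
print('fin top ends',np.round(ray(K,E,(460,58),zt+.0175)*1000),np.round(ray(K,E,(431,126),zt-.0175)*1000))
t=np.load('top.npz')
save('big',cv2.resize(t['c'][165:255,160:420],None,fx=3,fy=3,interpolation=2))
```

```text
box [[617.  15.]
 [600. -83.]
 [463. -57.]
 [481.  42.]] [540.06069374 -20.84894934]
138.79340855014235 -10.967671611946242
socket [ 490. -147.   75.]
tin [ 617. -145.   60.]
yellowfin [366. -13.  58.]
cover end 1 [array([ 651., -221.,  123.]), array([ 651., -332.,  123.])]
cover end -1 [array([ 513., -223.,   43.]), array([ 513., -338.,   43.])]
fin top ends [ 601. -276.  132.] [ 538. -274.   97.]
```

View pics/big.png

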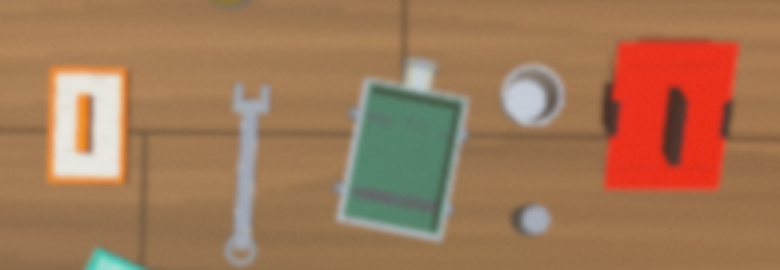

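```bash
python3 -m handwheel '[{"tx":0.015,"ty":-0.05,"tz":0,"ax":0,"ay":0,"az":0,"jaw":1},{"tx":0.015,"ty":-0.05,"tz":0,"ax":0,"ay":0,"az":0,"jaw":1},{"tx":0.015,"ty":-0.05,"tz":0,"ax":0,"ay":0,"az":0,"jaw":1},{"tx":0.015,"ty":-0.05,"tz":0.01,"ax":0,"ay":0,"az":0,"jaw":1},{"tx":0.015,"ty":-0.05,"tz":0.01,"ax":0,"ay":0,"az":0,"jaw":1},{"tx":0.015,"ty":-0.05,"tz":0.02,"ax":0,"ay":0,"az":0,"jaw":1},{"tx":0,"ty":-0.05,"tz":0.02,"ax":0,"ay":0,"az":0,"jaw":1},{"tx":0,"ty":-0.04,"tz":0.02,"ax":0,"ay":0,"az":0,"jaw":1},{"tx":0,"ty":0,"tz":0,"ax":0,"ay":0,"az":0,"jaw":1},{"tx":0,"ty":0,"tz":0,"ax":0,"ay":0,"az":0,"jaw":1}]'
python3 - <<'E'
from h import *
c,K,E=cam('wrist');save('w3',c);np.savez('w3',c=c,K=K,E=E)
o=telemetry.get_obs();print(o['time'],o['ee_pos'],o['tcp_rot'],o['q'])
E
```

```text
time: 2.75
ee_pos: [0.5485, 0.1528, 0.2393]
tcp_rot: [-173.9, 0.1, 12.6]
wrist_force: [0.5, -0.7, 1.2]
opening: 0.0853
grasp_force: 0.0
2.8 [0.54865073 0.15268492 0.23962955] [-1.73888609e+02  4.57141368e-02  1.25567136e+01] [ 12.49743853   7.80733317  13.91610841  96.16083595   6.11134061
 179.94038612]
```

View pics/w3.png

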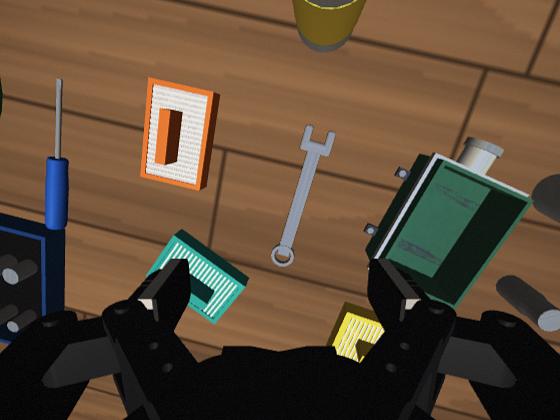

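Joint 6 ran into its range, so I'll take the half-turned wrist (yaw about 180). The filter's frame corners are at (149,78), (219,93), (205,190), (141,176) and the fin is around (168,136).

```bash
python3 - <<'E'
from h import *
d=np.load('w3.npz');c,K,E=d['c'],d['K'],d['E']
P=[ray(K,E,p,.026)[:2]*1000 for p in [(150,78),(214,92),(205,188),(141,175)]]
print(np.round(P),np.mean(P,0)); v=(P[0]+P[1]-P[2]-P[3])/2; print(np.linalg.norm(v),np.degrees(np.arctan2(v[1],v[0])))
for p in[(162,108),(182,109),(176,164),(155,161)]: print('fin',np.round(ray(K,E,p,.058)*1000))
print('can',np.round(ray(K,E,(325,45),0)*1000))
E
python3 -m handwheel '[{"tx":0,"ty":0,"tz":0,"ax":-6.1,"ay":0,"az":0,"jaw":1},{"tx":0,"ty":0,"tz":0,"ax":0,"ay":0,"az":-10.5,"jaw":1},{"tx":0,"ty":0,"tz":0,"ax":0,"ay":0,"az":-10.5,"jaw":1},{"tx":0,"ty":0,"tz":0,"ax":0,"ay":0,"az":-10.5,"jaw":1},{"tx":0,"ty":0,"tz":0,"ax":0,"ay":0,"az":-10.5,"jaw":1},{"tx":0,"ty":0,"tz":0,"ax":0,"ay":0,"az":-10.5,"jaw":1},{"tx":0,"ty":0,"tz":0,"ax":0,"ay":0,"az":-10.5,"jaw":1},{"tx":0,"ty":0,"tz":0,"ax":0,"ay":0,"az":-10.5,"jaw":1},{"tx":0,"ty":0,"tz":0,"ax":0,"ay":0,"az":-10.5,"jaw":1},{"tx":0,"ty":0,"tz":0,"ax":0,"ay":0,"az":-10.5,"jaw":1}]'
```

```text
[[631. 346.]
 [632. 269.]
 [519. 263.]
 [515. 346.]] [574.01087347 305.80462664]
114.36333903976147 1.4424142486812475
fin [603. 312.  58.]
fin [606. 290.  58.]
fin [547. 289.  58.]
fin [544. 314.  58.]
can [708. 159.   0.]
time: 4.05
ee_pos: [0.5522, 0.1387, 0.2398]
tcp_rot: [180.0, -0.6, 108.7]
wrist_force: [0.6, -0.2, 0.5]
opening: 0.0857
grasp_force: 0.0
```

```bash
python3 -m handwheel '[{"tx":0,"ty":0,"tz":0,"ax":0,"ay":0,"az":-10.2,"jaw":1},{"tx":0,"ty":0,"tz":0,"ax":0,"ay":0,"az":-10.2,"jaw":1},{"tx":0,"ty":0,"tz":0,"ax":0,"ay":0,"az":-10.2,"jaw":1},{"tx":0,"ty":0,"tz":0,"ax":0,"ay":0,"az":-10.2,"jaw":1},{"tx":0,"ty":0,"tz":0,"ax":0,"ay":0,"az":-10.2,"jaw":1},{"tx":0,"ty":0,"tz":0,"ax":0,"ay":0,"az":-10.2,"jaw":1},{"tx":0,"ty":0,"tz":0,"ax":0,"ay":0,"az":-10.2,"jaw":1},{"tx":0,"ty":0.055,"tz":0.02,"ax":0,"ay":0,"az":0,"jaw":1},{"tx":-0.02,"ty":0.055,"tz":0.02,"ax":0,"ay":0,"az":0,"jaw":1},{"tx":0,"ty":0.055,"tz":0.02,"ax":0,"ay":0,"az":0,"jaw":1}]'
python3 - <<'E'
from h import *
optics.camera('wrist');optics.camera('wrist');optics.camera('wrist')
c,K,E=cam('wrist');save('w4',c);np.savez('w4',c=c,K=K,E=E)
o=telemetry.get_obs();print(o['time'],o['ee_pos'],o['tcp_rot'],o['q'])
hsv=cv2.cvtColor(c,cv2.COLOR_RGB2HSV)
org=cv2.inRange(hsv,(4,170,60),(16,255,255))
cs,_=cv2.findContours(org,0,2)
for k in cs:
    if cv2.contourArea(k)>300:
        P=np.array([ray(K,E,p[0],.026)[:2] for p in k.astype(float)])*1000
        r=cv2.minAreaRect(P.astype(np.float32)); print(r,cv2.boundingRect(k))
# inner fin: bright-top face
cs,_=cv2.findContours(cv2.inRange(hsv,(4,170,150),(16,255,255)),cv2.RETR_LIST,2)
for k in cs:
    if cv2.contourArea(k)>300:
        P=np.array([ray(K,E,p[0],.058)[:2] for p in k.astype(float)])*1000
        print('z58',cv2.minAreaRect(P.astype(np.float32)),cv2.boundingRect(k))
E
```

```text
time: 5.3
ee_pos: [0.5735, 0.3058, 0.1805]
tcp_rot: [179.4, -0.2, 179.7]
wrist_force: [0.7, -0.1, -0.3]
opening: 0.0855
grasp_force: 0.0
5.5 [0.57211557 0.30512271 0.18037175] [179.43738687  -0.28640568 179.85955102] [27.794601   18.12685302 19.70829282 91.57089604  0.63122733 27.93651425]
((572.8043823242188, 308.6490478515625), (118.83953094482422, 78.5947036743164), 0.20294500887393951) (241, 139, 81, 115)
z58 ((572.4224243164062, 309.0169982910156), (11.174324989318848, 59.33130645751953), 89.79300689697266) (276, 174, 13, 64)
z58 ((565.031494140625, 308.2146301269531), (96.65631103515625, 61.24581527709961), 0.09338661283254623) (246, 144, 71, 105)
z58 ((565.4041137695312, 308.0787658691406), (106.02977752685547, 70.06727600097656), 0.22122132778167725) (241, 139, 81, 115)
```

```bash
python3 -m handwheel '[{"tx":0,"ty":0.0038,"tz":0.03,"ax":0,"ay":0,"az":0,"jaw":0.2},{"tx":0,"ty":0,"tz":0.04,"ax":0,"ay":0,"az":0,"jaw":0.2},{"tx":0,"ty":0,"tz":0.04,"ax":0,"ay":0,"az":0,"jaw":0.2},{"tx":0,"ty":0,"tz":0.029,"ax":0,"ay":0,"az":0,"jaw":0},{"tx":0,"ty":0,"tz":0.01,"ax":0,"ay":0,"az":0,"jaw":-0.2},{"tx":0,"ty":0,"tz":0,"ax":0,"ay":0,"az":0,"jaw":-1},{"tx":0,"ty":0,"tz":0,"ax":0,"ay":0,"az":0,"jaw":-1},{"tx":0,"ty":0,"tz":0,"ax":0,"ay":0,"az":0,"jaw":-1},{"tx":0,"ty":0,"tz":0,"ax":0,"ay":0,"az":0,"jaw":-1},{"tx":0,"ty":0,"tz":0,"ax":0,"ay":0,"az":0,"jaw":-1}]' 60
```

```text
time: 6.75
ee_pos: [0.5724, 0.3106, 0.0332]
tcp_rot: [179.4, -0.1, 179.8]
wrist_force: [0.9, -1.4, 5.4]
opening: 0.0109
grasp_force: 63.3
```

```bash
python3 -m handwheel '[{"tx":0,"ty":0,"tz":-0.03,"ax":0,"ay":0,"az":0,"jaw":-1},{"tx":0,"ty":0,"tz":-0.05,"ax":0,"ay":0,"az":0,"jaw":-1},{"tx":0,"ty":0,"tz":-0.05,"ax":0,"ay":0,"az":0,"jaw":-1},{"tx":0,"ty":-0.04,"tz":-0.05,"ax":0,"ay":0,"az":0,"jaw":-1},{"tx":0,"ty":-0.04,"tz":0,"ax":0,"ay":0,"az":0,"jaw":-1},{"tx":0,"ty":-0.04,"tz":0,"ax":0,"ay":0,"az":5.5,"jaw":-1},{"tx":0,"ty":-0.04,"tz":0,"ax":0,"ay":0,"az":5.5,"jaw":-1},{"tx":0,"ty":-0.04,"tz":0,"ax":0,"ay":0,"az":0,"jaw":-1},{"tx":0,"ty":0,"tz":0,"ax":0,"ay":0,"az":0,"jaw":-1},{"tx":0,"ty":0,"tz":0,"ax":0,"ay":0,"az":0,"jaw":-1}]'
python3 - <<'E'
from h import *
optics.camera('wrist')
c,K,E=cam('wrist');save('w5',c);np.savez('w5',c=c,K=K,E=E)
o=telemetry.get_obs();print(o['time'],o['ee_pos'],o['tcp_rot'],o['q'])
E
```

```text
time: 8.0
ee_pos: [0.5602, 0.1107, 0.2084]
tcp_rot: [179.4, -0.4, 168.8]
wrist_force: [0.5, 0.4, -2.1]
opening: 0.0111
grasp_force: 62.1
8.1 [0.56023221 0.11121304 0.20821989] [179.45563277  -0.38887223 168.86893071] [10.9033741   7.64344585 10.41375346 92.92654339  0.65049533 22.03540384]
```

View pics/w5.png

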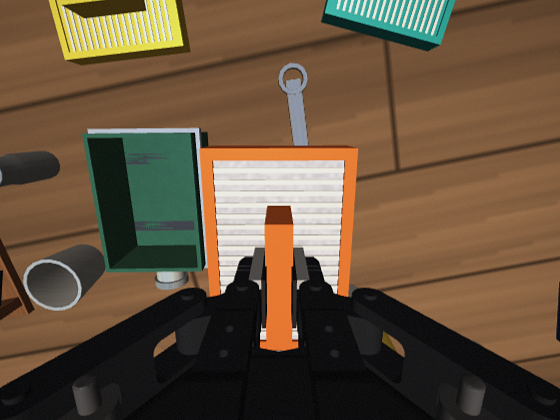

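The filter is held squarely. The box's top outline corners are at about (86,135), (200,132), (205,270), (106,272).

Run:
```python
from h import *
d=np.load('w5.npz');c,K,E=d['c'],d['K'],d['E']
hsv=cv2.cvtColor(c,cv2.COLOR_RGB2HSV)
g=cv2.inRange(hsv,(60,60,20),(100,255,255)); g[:,:80]=0;g[:,215:]=0;g[:120]=0;g[290:]=0
k=max(cv2.findContours(g,0,2)[0],key=cv2.contourArea)
a=cv2.approxPolyDP(cv2.convexHull(k),4,True).reshape(-1,2);print(a)
for p in a: print(p,np.round(ray(K,E,p,.07)*1000))
P=np.array([ray(K,E,p[0],.07)[:2] for p in k.astype(float)])*1000
print(cv2.minAreaRect(P.astype(np.float32)))
d=np.load('w3.npz');c,K,E=d['c'],d['K'],d['E']
hsv=cv2.cvtColor(c,cv2.COLOR_RGB2HSV)
g=cv2.inRange(hsv,(60,60,20),(100,255,255)); g[:,:362]=0;g[:140]=0
k=max(cv2.findContours(g,0,2)[0],key=cv2.contourArea)
a=cv2.approxPolyDP(cv2.convexHull(k),4,True).reshape(-1,2)
for p in a: print('w3',p,np.round(ray(K,E,p,.07)*1000))
save('w5c',cv2.resize(cv2.cvtColor(cv2.cvtColor(np.load('w5.npz')['c'][120:300,70:230],1),1),None,fx=3,fy=3))
```

```text
[[193 134]
 [202 269]
 [106 271]
 [ 82 134]]
[193 134] [484.  46.  70.]
[202 269] [615.  20.  70.]
[106 271] [598. -77.  70.]
[ 82 134] [464. -52.  70.]
((540.6015014648438, -14.779163360595703), (102.1065902709961, 137.71961975097656), 79.17576599121094)
w3 [437 159] [616.  25.  70.]
w3 [533 200] [599. -77.  70.]
w3 [455 308] [465. -52.  70.]
w3 [429 298] [469. -21.  70.]
w3 [379 257] [502.  46.  70.]
```

```bash
python3 -m handwheel '[{"tx":-0.0043,"ty":-0.032,"tz":0,"ax":0,"ay":0,"az":-0.5,"jaw":-1},{"tx":0,"ty":-0.032,"tz":0,"ax":0,"ay":0,"az":0,"jaw":-1},{"tx":0,"ty":-0.032,"tz":0,"ax":0,"ay":0,"az":0,"jaw":-1},{"tx":0,"ty":-0.032,"tz":0,"ax":0,"ay":0,"az":0,"jaw":-1},{"tx":0,"ty":0,"tz":0.03,"ax":0,"ay":0,"az":0,"jaw":-1},{"tx":0,"ty":0,"tz":0.03,"ax":0,"ay":0,"az":0,"jaw":-1},{"tx":0,"ty":0,"tz":0.033,"ax":0,"ay":0,"az":0,"jaw":-1},{"tx":0,"ty":0,"tz":0,"ax":0,"ay":0,"az":0,"jaw":-1},{"tx":0,"ty":0,"tz":0,"ax":0,"ay":0,"az":0,"jaw":-1},{"tx":0,"ty":0,"tz":0,"ax":0,"ay":0,"az":0,"jaw":-1}]'
python3 - <<'E'
from h import *
c,K,E=cam('wrist');save('w6',c);np.savez('w6',c=c,K=K,E=E)
o=telemetry.get_obs();print(o['time'],o['ee_pos'],o['tcp_rot'])
E
```

```text
time: 9.35
ee_pos: [0.5408, -0.015, 0.1158]
tcp_rot: [179.4, -0.2, 169.3]
wrist_force: [-0.6, 0.4, -1.4]
opening: 0.0109
grasp_force: 62.1
9.4 [ 0.54068341 -0.01507776  0.11560012] [179.44322478  -0.25143973 169.32868   ]
```

View pics/w6.png

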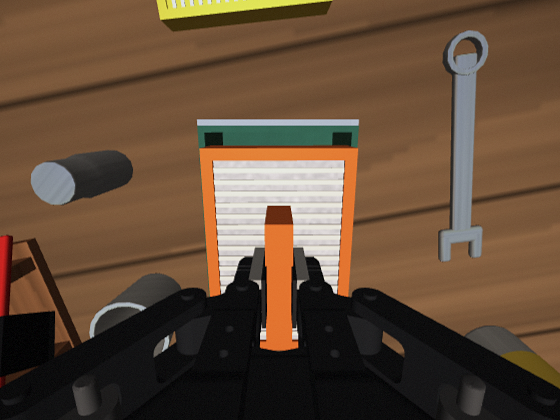

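The filter (x 201–358) sits centred over the box (x 199–358). Lowering it.

```bash
python3 -m handwheel '[{"tx":0,"ty":0,"tz":0.015,"ax":0,"ay":0,"az":0,"jaw":-1},{"tx":0,"ty":0,"tz":0.015,"ax":0,"ay":0,"az":0,"jaw":-1},{"tx":0,"ty":0,"tz":0.015,"ax":0,"ay":0,"az":0,"jaw":-1},{"tx":0,"ty":0,"tz":0.015,"ax":0,"ay":0,"az":0,"jaw":-1},{"tx":0,"ty":0,"tz":0.01,"ax":0,"ay":0,"az":0,"jaw":-1},{"tx":0,"ty":0,"tz":0.005,"ax":0,"ay":0,"az":0,"jaw":-1},{"tx":0,"ty":0,"tz":0,"ax":0,"ay":0,"az":0,"jaw":-1},{"tx":0,"ty":0,"tz":0,"ax":0,"ay":0,"az":0,"jaw":-1},{"tx":0,"ty":0,"tz":0,"ax":0,"ay":0,"az":0,"jaw":-1},{"tx":0,"ty":0,"tz":0,"ax":0,"ay":0,"az":0,"jaw":-1}]'
```

```text
time: 10.65
ee_pos: [0.5398, -0.0144, 0.0393]
tcp_rot: [179.5, -0.3, 169.3]
wrist_force: [-1.0, -0.3, -0.7]
opening: 0.011
grasp_force: 62.3
```

```bash
python3 -m handwheel '[{"tx":0,"ty":0,"tz":0,"ax":0,"ay":0,"az":0,"jaw":-0.4},{"tx":0,"ty":0,"tz":0,"ax":0,"ay":0,"az":0,"jaw":-0.4},{"tx":0,"ty":0,"tz":0,"ax":0,"ay":0,"az":0,"jaw":-0.4},{"tx":0,"ty":0,"tz":-0.01,"ax":0,"ay":0,"az":0,"jaw":-0.4},{"tx":0,"ty":0,"tz":-0.02,"ax":0,"ay":0,"az":0,"jaw":-0.4},{"tx":0,"ty":0,"tz":-0.03,"ax":0,"ay":0,"az":0,"jaw":-0.4},{"tx":0,"ty":0,"tz":-0.04,"ax":0,"ay":0,"az":0,"jaw":-0.4},{"tx":0,"ty":0,"tz":-0.05,"ax":0,"ay":0,"az":-9.7,"jaw":-0.4},{"tx":0,"ty":0,"tz":-0.03,"ax":0,"ay":0,"az":0,"jaw":-0.4},{"tx":0,"ty":0,"tz":0,"ax":0,"ay":0,"az":0,"jaw":0.5}]'
python3 - <<'E'
from h import *
optics.camera('wrist')
c,K,E=cam('wrist');save('w7',c);np.savez('w7',c=c,K=K,E=E)
o=telemetry.get_obs();print(o['time'],o['ee_pos'],o['tcp_rot'])
hsv=cv2.cvtColor(c,cv2.COLOR_RGB2HSV)
org=cv2.inRange(hsv,(4,170,60),(16,255,255))
k=max(cv2.findContours(org,0,2)[0],key=cv2.contourArea)
P=np.array([ray(K,E,p[0],.032)[:2] for p in k.astype(float)])*1000
print(cv2.minAreaRect(P.astype(np.float32)),cv2.boundingRect(k))
E
```

```text
time: 11.9
ee_pos: [0.5414, -0.0164, 0.2224]
tcp_rot: [179.4, 0.0, 179.0]
wrist_force: [0.8, -0.2, -0.4]
opening: 0.0424
grasp_force: 0.0
12.0 [ 0.54041677 -0.01633631  0.2191231 ] [179.4075961   -0.26090193 178.9991982 ]
((540.3735961914062, -16.089515686035156), (77.86589050292969, 118.85579681396484), 79.43072509765625) (238, 131, 85, 113)
```

View pics/w7.png

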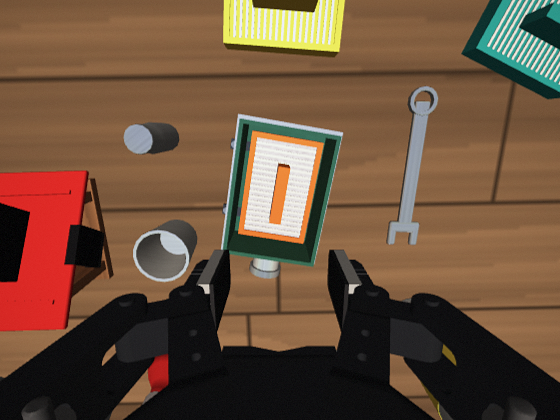

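The filter lies flat and square in the box; at floor height its outline fits 118.9 x 77.9 mm, centred on (540,-16). Next is the cover.

```bash
python3 -m handwheel '[{"tx":0.021,"ty":-0.051,"tz":0,"ax":0,"ay":0,"az":0,"jaw":0.5},{"tx":0,"ty":-0.051,"tz":0,"ax":0,"ay":0,"az":0,"jaw":0.5},{"tx":0,"ty":-0.051,"tz":0,"ax":0,"ay":0,"az":0,"jaw":0.5},{"tx":0,"ty":-0.051,"tz":0,"ax":0,"ay":0,"az":0,"jaw":0.5},{"tx":0,"ty":-0.051,"tz":0.01,"ax":0,"ay":0,"az":0,"jaw":0.5},{"tx":0,"ty":0,"tz":0.01,"ax":0,"ay":-10,"az":0,"jaw":0.5},{"tx":0,"ty":0,"tz":0,"ax":0,"ay":-10,"az":0,"jaw":0.5},{"tx":0,"ty":0,"tz":0,"ax":0,"ay":-10,"az":0,"jaw":0.5},{"tx":0,"ty":0,"tz":0,"ax":0,"ay":0,"az":0,"jaw":0.5},{"tx":0,"ty":0,"tz":0,"ax":0,"ay":0,"az":0,"jaw":0.5}]'
python3 - <<'E'
from h import *
c,K,E=cam('wrist');save('w8',c);np.savez('w8',c=c,K=K,E=E)
o=telemetry.get_obs();print(o['time'],o['ee_pos'],o['tcp_rot'],o['q'])
d=np.load('w7.npz');k,e=d['K'],d['E']
for p in[(240,116),(342,132),(316,266),(222,252)]: print('box',np.round(ray(k,e,p,.07)*1000))
M=T(o); ni=np.linalg.inv(M)
hsv=cv2.cvtColor(c,cv2.COLOR_RGB2HSV)
red=cv2.inRange(hsv,(0,150,60),(4,255,255))|cv2.inRange(hsv,(174,150,60),(180,255,255))
# fin = black blob inside red hull
k=max(cv2.findContours(red,0,2)[0],key=cv2.contourArea)
print('red',cv2.boundingRect(k),cv2.approxPolyDP(cv2.convexHull(k),5,True).reshape(-1,2).tolist())
hole=cv2.inRange(hsv,(0,0,0),(180,255,60)); m=np.zeros_like(red); cv2.drawContours(m,[cv2.convexHull(k)],-1,255,-1)
for q in cv2.findContours(hole&m,0,2)[0]:
    if cv2.contourArea(q)>150: print('blk',cv2.boundingRect(q),cv2.approxPolyDP(q,3,True).reshape(-1,2).tolist())
E
```

```text
time: 13.25
ee_pos: [0.5151, -0.2709, 0.1972]
tcp_rot: [179.4, 29.7, 178.7]
wrist_force: [0.6, -0.3, 0.0]
opening: 0.0643
grasp_force: 0.0
13.3 [ 0.51579116 -0.27111299  0.19772613] [179.37904516  29.70132053 178.71392959] [-35.88992323 -16.33089858 -18.868797    62.64504621  16.87506098
 -31.02990207]
box [462. -51.  70.]
box [478.  45.  70.]
box [617.  22.  70.]
box [598. -77.  70.]
red (205, 113, 130, 167) [[333, 113], [331, 275], [220, 279], [205, 118]]
blk (210, 183, 12, 41) [[210, 183], [214, 223], [221, 223], [218, 186]]
blk (326, 181, 8, 40) [[327, 181], [326, 220], [333, 220], [333, 181]]
blk (264, 167, 16, 85) [[265, 167], [267, 251], [279, 250], [277, 167]]
```

View pics/w8.png

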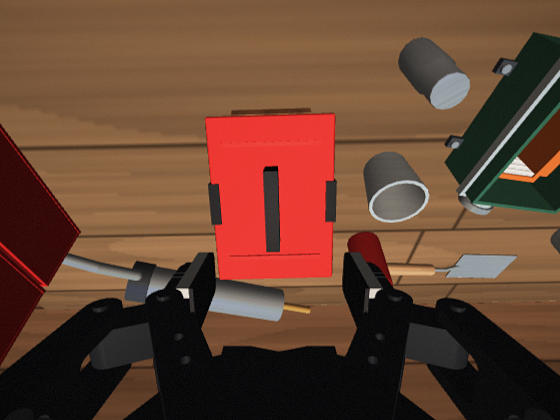

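The tilted view shows the cover's corners at (205,118), (333,113), (331,275), (220,279) and the fin from (271,167) to (273,251), almost aligned with the tool. Next is a PnP from these corners.

```bash
cat > pnp.py <<'E'
from h import *
d=np.load('w8.npz');K,E=d['K'],d['E']
obj=np.array([(-80,-58,6),(-80,58,6),(80,58,6),(80,-58,6),(-35,0,42),(35,0,42)],float)/1000
img=np.array([(205,117.5),(333.5,113),(331.5,275.5),(219,279),(271,166.5),(273,251)],float)
ok,rv,tv=cv2.solvePnP(obj,img,K,None)
C=np.eye(4);C[:3,:3]=cv2.Rodrigues(rv)[0];C[:3,3]=tv[:,0]
W=E@C
pr=cv2.projectPoints(obj,rv,tv,K,None)[0][:,0]; print(np.round(pr-img,1).tolist())
print('cover_under',np.round(W[:3,3]*1000,1),'axes',np.round(W[:3,:3],3).tolist())
o=telemetry.get_obs();M=T(o)
tcp=(W@[0,0,.011,1])[:3]
print('shift tool mm',np.round(M[:3,:3].T@(tcp-M[:3,3])*1000,1))
D=W[:3,:3]@np.diag([-1,1,-1])
print('turn',np.round(R.from_matrix(M[:3,:3].T@D).as_rotvec(degrees=True),2))
E
python3 pnp.py
```

```text
[[0.2, -0.7], [-0.0, -0.3], [0.2, 0.5], [-0.2, 0.7], [-0.5, 2.0], [0.4, -2.1]]
cover_under [ 587.3 -278.8   72.8] axes [[0.848, -0.004, -0.53], [0.01, 1.0, 0.01], [0.53, -0.014, 0.848]]
shift tool mm [ 1.000e-01 -7.500e+00  1.329e+02]
turn [ 0.53 -2.32 -1.7 ]
```

```bash
python3 -m handwheel '[{"tx":0,"ty":-0.0075,"tz":0,"ax":0,"ay":0,"az":-1.6,"jaw":0.2},{"tx":0,"ty":0,"tz":0.02,"ax":0,"ay":0,"az":0,"jaw":0.2},{"tx":0,"ty":0,"tz":0.03,"ax":0,"ay":0,"az":0,"jaw":0.2},{"tx":0,"ty":0,"tz":0.02,"ax":0,"ay":0,"az":0,"jaw":0.2},{"tx":0,"ty":0,"tz":0,"ax":0,"ay":0,"az":0,"jaw":0.2},{"tx":0,"ty":0,"tz":0,"ax":0,"ay":0,"az":0,"jaw":0.2},{"tx":0,"ty":0,"tz":0,"ax":0,"ay":0,"az":0,"jaw":0.2},{"tx":0,"ty":0,"tz":0,"ax":0,"ay":0,"az":0,"jaw":0.2},{"tx":0,"ty":0,"tz":0,"ax":0,"ay":0,"az":0,"jaw":0.2},{"tx":0,"ty":0,"tz":0,"ax":0,"ay":0,"az":0,"jaw":0.2}]'
python3 - <<'E'
from h import *
c,K,E=cam('wrist');save('w9',c);np.savez('w9',c=c,K=K,E=E)
o=telemetry.get_obs();print(o['time'],o['ee_pos'],o['tcp_rot'],o['q'])
hsv=cv2.cvtColor(c,cv2.COLOR_RGB2HSV)
red=cv2.inRange(hsv,(0,150,60),(4,255,255))|cv2.inRange(hsv,(174,150,60),(180,255,255))
k=max(cv2.findContours(red,0,2)[0],key=cv2.contourArea)
print('red',cv2.boundingRect(k),cv2.approxPolyDP(cv2.convexHull(k),5,True).reshape(-1,2).tolist())
hole=cv2.inRange(hsv,(0,0,0),(180,255,60)); m=np.zeros_like(red); cv2.drawContours(m,[cv2.convexHull(k)],-1,255,-1)
for q in cv2.findContours(hole&m,0,2)[0]:
    if cv2.contourArea(q)>150: print('blk',cv2.boundingRect(q),cv2.approxPolyDP(q,3,True).reshape(-1,2).tolist())
E
```

```text
time: 14.55
ee_pos: [0.5494, -0.2782, 0.1359]
tcp_rot: [-179.8, 29.7, -179.5]
wrist_force: [0.5, -0.4, -0.1]
opening: 0.0514
grasp_force: 0.0
14.6 [ 0.54943528 -0.27819218  0.13585692] [-179.76201759   29.73766787 -179.48781944] [-34.29141093 -11.60423629 -21.95332023  54.3929379   16.24250218
 -31.07782702]
red (194, 111, 175, 211) [[366, 111], [357, 260], [339, 320], [219, 320], [194, 112]]
blk (329, 251, 29, 69) [[331, 251], [329, 284], [339, 319], [357, 261], [350, 261], [344, 251]]
blk (200, 201, 29, 118) [[200, 201], [207, 247], [212, 253], [209, 260], [219, 318], [228, 288], [227, 252], [212, 250], [209, 201]]
blk (349, 199, 14, 54) [[362, 199], [352, 201], [350, 252], [358, 252]]
blk (271, 180, 20, 116) [[273, 180], [272, 295], [289, 295], [288, 180]]
```

Run:
```python
from h import *
from scipy.optimize import least_squares
o8=np.array([(-80,-58,6),(-80,58,6),(80,58,6),(80,-58,6),(-35,0,42),(35,0,42)])/1000
i8=np.array([(205,117.5),(333.5,113),(331.5,275.5),(219,279),(271,166.5),(273,251.3)])
o9=np.array([(-80,-58,6),(-80,58,6),(-35,-6,42),(-35,6,42),(35,-6,42),(35,6,42)])/1000
i9=np.array([(194,111.5),(366.5,110.5),(272.5,179.5),(288.5,179.5),(272,295.5),(289.5,295.5)])
V=[(np.load('w8.npz'),o8,i8),(np.load('w9.npz'),o9,i9)]
def f(p,tilt=30):
    Rm=R.from_euler('zy',[p[3],-tilt],degrees=True).as_matrix()
    r=[]
    for d,o,i in V:
        E=d['E'];X=(o@Rm.T+p[:3]-E[:3,3])@E[:3,:3]@d['K'].T
        r.append((X[:,:2]/X[:,2:]-i).ravel())
    return np.concatenate(r)
for t in(30,31,32):
  s=least_squares(f,[.587,-.279,.073,0],args=(t,));print(t,np.round(s.x[:3]*1000,1),s.x[3],s.cost)
s=least_squares(f,[.587,-.279,.073,0]);print(np.round(s.fun.reshape(-1,2),1).tolist())
p=s.x;n=R.from_euler('zy',[p[3],-30],degrees=True).as_matrix()
M=T(telemetry.get_obs())
print('shift',np.round(M[:3,:3].T@(p[:3]+n[:,2]*.011-M[:3,3])*1000,1),'turn',R.from_matrix(M[:3,:3].T@n@np.diag([-1,1,-1])).as_rotvec(degrees=True))
```

```text
30 [ 585.4 -278.7   73.5] 0.6270779988130377 74.9318426179509
31 [ 585.4 -278.7   74. ] 0.6325809817970109 58.00432450525209
32 [ 585.3 -278.7   74.6] 0.6381278244098697 46.01557342671683
[[-1.0, -2.2], [0.9, -1.9], [0.1, -0.8], [0.1, -1.1], [-1.1, 2.7], [0.1, -2.0], [-1.3, -2.3], [1.2, -1.9], [-2.0, 6.4], [2.4, 6.4], [-0.4, -3.2], [0.6, -3.3]]
shift [-0.2 -0.5 61. ] turn [ 0.01852379 -0.26130921 -0.18238656]
```

Run:
```python
from h import *
c=np.load('w9.npz')['c']
print('row240',[tuple(x) for x in c[240,264:298:2].tolist()])
print('col281',[tuple(x) for x in c[165:190:2,281].tolist()]); print([tuple(x) for x in c[286:306:2,281].tolist()])
```

```text
row240 [(238, 54, 49), (237, 53, 47), (239, 55, 50), (251, 55, 51), (47, 51, 51), (57, 53, 52), (57, 53, 53), (55, 53, 51), (54, 51, 48), (55, 52, 50), (56, 52, 52), (54, 50, 50), (56, 53, 53), (92, 53, 50), (241, 57, 52), (237, 53, 48), (238, 56, 50)]
col281 [(238, 55, 50), (238, 55, 49), (238, 54, 50), (238, 55, 52), (238, 55, 50), (238, 53, 50), (243, 55, 50), (80, 17, 15), (5, 5, 7), (10, 12, 12), (4, 5, 4), (3, 5, 4), (43, 41, 40)]
[(44, 42, 41), (43, 40, 40), (38, 36, 35), (42, 40, 40), (37, 38, 37), (153, 47, 44), (241, 58, 52), (237, 52, 47), (237, 52, 48), (236, 51, 47)]
```

```bash
cat > fit.py <<'E'
from h import *
from scipy.optimize import least_squares
c8=np.load('w8.npz')['c'];print('w8 col272',[c8[r,272].tolist() for r in range(162,180,2)])
o8=np.array([(-80,-58,6),(-80,58,6),(80,58,6),(80,-58,6),(35,0,42),(-35,0,6)])/1000
i8=np.array([(205,117.5),(333.5,113),(331.5,275.5),(219,279),(273,251.3),(271,166.5)])
o9=np.array([(-80,-58,6),(-80,58,6),(-35,-6,42),(-35,6,42),(35,-6,42),(35,6,42),(-35,0,6)])/1000
i9=np.array([(194,111.5),(366.5,110.5),(272,188.5),(290,188.5),(272,296),(290,296),(281,179)])
V=[(np.load('w8.npz'),o8,i8),(np.load('w9.npz'),o9,i9)]
def f(p,tilt=30):
    if len(p)>4: tilt=p[4]
    Rm=R.from_euler('zy',[p[3],-tilt],degrees=True).as_matrix()
    r=[]
    for d,o,i in V:
        E=d['E'];X=(o@Rm.T+p[:3]-E[:3,3])@E[:3,:3]@d['K'].T
        r.append((X[:,:2]/X[:,2:]-i).ravel())
    return np.concatenate(r)
for x0 in([.587,-.279,.073,0],[.587,-.279,.073,0,30]):
  s=least_squares(f,x0,loss='soft_l1');p=s.x
  print(np.round(p[:3]*1000,1),p[3:],s.cost,np.round(s.fun.reshape(-1,2),1).tolist())
  n=R.from_euler('zy',[p[3],-30],degrees=True).as_matrix();M=T(telemetry.get_obs())
  print('shift',np.round(M[:3,:3].T@(p[:3]+n[:,2]*.011-M[:3,3])*1000,1))
E
python3 fit.py
```

```text
w8 col272 [[239, 60, 56], [242, 60, 54], [88, 19, 19], [3, 5, 8], [3, 3, 5], [61, 55, 55], [58, 55, 52], [55, 53, 52], [59, 54, 53]]
[ 586.9 -278.6   74.3] [0.62787212] 5.334392337339452 [[-0.7, -0.1], [1.0, 0.1], [0.2, 0.7], [0.3, 0.4], [0.2, -0.2], [0.2, -0.5], [-1.0, 0.4], [1.1, 0.8], [-1.4, 0.3], [1.0, 0.2], [-0.3, -1.4], [0.2, -1.4], [-0.6, -0.2]]
shift [-2.  -0.5 61. ]
[ 586.9 -278.6   74.4] [ 0.6260017  30.16871709] 5.288839536851524 [[-0.7, -0.1], [0.9, 0.2], [0.2, 0.9], [0.2, 0.6], [0.2, -0.2], [0.2, -0.5], [-0.9, 0.5], [1.0, 0.9], [-1.4, 0.2], [1.0, 0.1], [-0.3, -1.3], [0.2, -1.4], [-0.6, -0.1]]
shift [-2.  -0.5 61. ]
```

```bash
python3 -m handwheel '[{"tx":-0.002,"ty":-0.0005,"tz":0.02,"ax":0,"ay":-0.3,"az":0,"jaw":0.1},{"tx":0,"ty":0,"tz":0.02,"ax":0,"ay":0,"az":0,"jaw":0.1},{"tx":0,"ty":0,"tz":0.015,"ax":0,"ay":0,"az":0,"jaw":0.0},{"tx":0,"ty":0,"tz":0.005,"ax":0,"ay":0,"az":0,"jaw":0.0},{"tx":0,"ty":0,"tz":0,"ax":0,"ay":0,"az":0,"jaw":-0.3},{"tx":0,"ty":0,"tz":0,"ax":0,"ay":0,"az":0,"jaw":-1},{"tx":0,"ty":0,"tz":0,"ax":0,"ay":0,"az":0,"jaw":-1},{"tx":0,"ty":0,"tz":0,"ax":0,"ay":0,"az":0,"jaw":-1},{"tx":0,"ty":0,"tz":0,"ax":0,"ay":0,"az":0,"jaw":-1},{"tx":0,"ty":0,"tz":0,"ax":0,"ay":0,"az":0,"jaw":-1}]' 100
```

```text
time: 15.85
ee_pos: [0.5813, -0.2788, 0.0858]
tcp_rot: [-179.7, 30.1, -179.5]
wrist_force: [-5.4, 0.5, 6.0]
opening: 0.0105
grasp_force: 98.4
```

```bash
python3 -m handwheel '[{"tx":0,"ty":0,"tz":-0.008,"ax":0,"ay":0,"az":0,"jaw":-1},{"tx":0,"ty":0,"tz":-0.01,"ax":0,"ay":0,"az":0,"jaw":-1},{"tx":0,"ty":0,"tz":-0.015,"ax":0,"ay":0,"az":0,"jaw":-1},{"tx":0,"ty":0,"tz":-0.02,"ax":0,"ay":0,"az":0,"jaw":-1},{"tx":0,"ty":0,"tz":-0.025,"ax":0,"ay":0,"az":0,"jaw":-1},{"tx":0,"ty":0,"tz":-0.025,"ax":0,"ay":0,"az":0,"jaw":-1},{"tx":0,"ty":0,"tz":-0.025,"ax":0,"ay":0,"az":0,"jaw":-1},{"tx":0,"ty":0,"tz":-0.02,"ax":0,"ay":0,"az":0,"jaw":-1},{"tx":0,"ty":0,"tz":0,"ax":0,"ay":0,"az":0,"jaw":-1},{"tx":0,"ty":0,"tz":0,"ax":0,"ay":0,"az":0,"jaw":-1}]'
cat > hand.py <<'E'
import sys
from h import *
c,K,E=cam('wrist');save(sys.argv[1],c);np.savez(sys.argv[1],c=c,K=K,E=E)
o=telemetry.get_obs();print(o['time'],o['ee_pos'],o['tcp_rot'],o['opening'])
hsv=cv2.cvtColor(c,cv2.COLOR_RGB2HSV)
red=cv2.inRange(hsv,(0,150,60),(4,255,255))|cv2.inRange(hsv,(174,150,60),(180,255,255))
k=max(cv2.findContours(red,0,2)[0],key=cv2.contourArea)
print('red',cv2.boundingRect(k),cv2.approxPolyDP(cv2.convexHull(k),5,True).reshape(-1,2).tolist())
# far-edge corners (-80,±58,6) in hand, plane h above/below tip in tool frame
a=cv2.approxPolyDP(cv2.convexHull(k),5,True).reshape(-1,2).astype(float)
a=a[np.argsort(a[:,1])][:2]
m=np.linalg.inv(T(o))@E
for p in a:
    d=m[:3,:3]@np.linalg.inv(K)@[*p,1]
    for z in(.005,.010): print(p,'tool z',z,np.round((m[:3,3]+d*(z-m[2,3])/d[2])*1000,1))
E
python3 hand.py w10
```

```text
time: 17.1
ee_pos: [0.5069, -0.2786, 0.2121]
tcp_rot: [-179.8, 30.0, -179.5]
wrist_force: [0.1, 0.2, -2.3]
opening: 0.0102
grasp_force: 99.1
17.15 [ 0.50691928 -0.27847612  0.21168052] [-179.82394716   29.95966144 -179.51343142] 0.010605089090997806
red (155, 98, 248, 200) [[402, 100], [390, 221], [369, 288], [351, 297], [207, 297], [188, 288], [167, 220], [155, 100]]
[402. 100.] tool z 0.005 [80.1 55.5  5. ]
[402. 100.] tool z 0.01 [80.5 57.4 10. ]
[155. 100.] tool z 0.005 [ 80.2 -59.5   5. ]
[155. 100.] tool z 0.01 [ 80.6 -61.4  10. ]
```

Run:
```python
from h import *
for i in range(4):
    o=telemetry.get_obs();print(o['ee_pos'],o['tcp_rot'],o['wrist_force']); 
    if i%2: m=optics.camera('wrist')['mount']
d=np.load('w10.npz')
M=d['E']@np.linalg.inv(m);print(R.from_matrix(M[:3,:3]).as_euler('xyz',degrees=True),M[:3,3])
print(R.from_matrix(m[:3,:3]).as_euler('xyz',degrees=True),m)
```

```text
[ 0.50691928 -0.27847612  0.21168052] [-179.82394716   29.95966144 -179.51343142] [-0.18328722  0.43146087 -2.98866756]
[ 0.50691928 -0.27847612  0.21168052] [-179.82394716   29.95966144 -179.51343142] [-0.18328722  0.43146087 -2.98866756]
[ 0.50691686 -0.27841193  0.21154989] [-179.83750876   29.94588377 -179.5154073 ] [ 0.43250743  0.05889094 -2.76395301]
[ 0.50691686 -0.27841193  0.21154989] [-179.83750876   29.94588377 -179.5154073 ] [ 0.43250743  0.05889094 -2.76395301]
[-179.7973308    29.98630491 -179.51281025] [ 0.50689499 -0.27860367  0.21206776]
[-1.56873086e+01  1.76454633e-02  9.00136354e+01] [[-2.37982553e-04 -9.62751615e-01 -2.70387260e-01  6.82329135e-02]
 [ 9.99999924e-01 -3.12389638e-04  2.32152557e-04 -1.84847814e-03]
 [-3.07971428e-04 -2.70387184e-01  9.62751617e-01 -1.42828223e-01]
 [ 0.00000000e+00  0.00000000e+00  0.00000000e+00  1.00000000e+00]]
```

Run:
```python
from h import *
d=np.load('w7.npz');c,K,E=d['c'],d['K'],d['E']
hsv=cv2.cvtColor(c,cv2.COLOR_RGB2HSV)
g=cv2.inRange(hsv,(60,60,15),(100,255,255)); g[:,:215]=0;g[:,350:]=0;g[:105]=0;g[275:]=0
k=max(cv2.findContours(g,0,2)[0],key=cv2.contourArea)
P=np.array([ray(K,E,p[0],.07)[:2] for p in k.astype(float)])*1000
print(cv2.minAreaRect(P.astype(np.float32)))
a=cv2.approxPolyDP(cv2.convexHull(k),4,True).reshape(-1,2)
for p in a: print(p,np.round(ray(K,E,p,.07)*1000,1))
```

```text
((540.2940673828125, -16.698719024658203), (97.8814926147461, 137.51609802246094), 79.35587310791016)
[240 119] [464.4 -51.4  70. ]
[340 137] [482.4  43.1  70. ]
[312 265] [615.4  18.   70. ]
[223 249] [594.9 -76.1  70. ]
```

```bash
python3 -m handwheel '[{"tx":0,"ty":0,"tz":0,"ax":0,"ay":10,"az":0,"jaw":-1},{"tx":0,"ty":0,"tz":0,"ax":0,"ay":10,"az":0,"jaw":-1},{"tx":0,"ty":0,"tz":0,"ax":0,"ay":10,"az":0,"jaw":-1},{"tx":0,"ty":0,"tz":0,"ax":0,"ay":0,"az":5.6,"jaw":-1},{"tx":0,"ty":0,"tz":0,"ax":0,"ay":0,"az":5.5,"jaw":-1},{"tx":0.016,"ty":0.03,"tz":0,"ax":0,"ay":0,"az":0,"jaw":-1},{"tx":0,"ty":0.045,"tz":0,"ax":0,"ay":0,"az":0,"jaw":-1},{"tx":0,"ty":0.045,"tz":0,"ax":0,"ay":0,"az":0,"jaw":-1},{"tx":0,"ty":0.045,"tz":0,"ax":0,"ay":0,"az":0,"jaw":-1},{"tx":0,"ty":0.045,"tz":0,"ax":0,"ay":0,"az":0,"jaw":-1}]'
cat > to.py <<'E'
import sys
from h import *
x,y,z=map(float,sys.argv[1:4]);o=telemetry.get_obs();M=T(o)
D=R.from_euler('xyz',[180,0,169.36],degrees=True).as_matrix()
print(o['time'],o['ee_pos'],o['tcp_rot'],np.round(o['wrist_force'],1),'shift',np.round(M[:3,:3].T@(np.array([x,y,z])-M[:3,3]),4),'turn',np.round(R.from_matrix(M[:3,:3].T@D).as_rotvec(degrees=True),2))
E
python3 to.py .5402 -.0153 .13
```

```text
time: 18.5
ee_pos: [0.5307, -0.0677, 0.2115]
tcp_rot: [-179.8, 0.0, 169.3]
wrist_force: [-0.3, 0.1, -2.8]
opening: 0.0107
grasp_force: 99.0
18.5 [ 0.53070732 -0.0677366   0.21146543] [-1.79819597e+02  4.56227602e-02  1.69309909e+02] [-0.3  0.1 -2.8] shift [0.0005 0.0535 0.0813] turn [-0.18  0.05 -0.05]
```

```bash
python3 -m handwheel '[{"tx":0.0005,"ty":0.02,"tz":0,"ax":-0.2,"ay":0,"az":0,"jaw":-1},{"tx":0,"ty":0.02,"tz":0,"ax":0,"ay":0,"az":0,"jaw":-1},{"tx":0,"ty":0.0135,"tz":0,"ax":0,"ay":0,"az":0,"jaw":-1},{"tx":0,"ty":0,"tz":0.025,"ax":0,"ay":0,"az":0,"jaw":-1},{"tx":0,"ty":0,"tz":0.03,"ax":0,"ay":0,"az":0,"jaw":-1},{"tx":0,"ty":0,"tz":0.025,"ax":0,"ay":0,"az":0,"jaw":-1},{"tx":0,"ty":0,"tz":0,"ax":0,"ay":0,"az":0,"jaw":-1},{"tx":0,"ty":0,"tz":0,"ax":0,"ay":0,"az":0,"jaw":-1},{"tx":0,"ty":0,"tz":0,"ax":0,"ay":0,"az":0,"jaw":-1},{"tx":0,"ty":0,"tz":0,"ax":0,"ay":0,"az":0,"jaw":-1}]'
python3 to.py .5402 -.0153 .105
python3 - <<'E'
from h import *
c,K,E=cam('scene');np.savez('s2',c=c,K=K,E=E)
M=T(telemetry.get_obs())
# red mask corners of plate in scene vs predicted from hand model
hsv=cv2.cvtColor(c,cv2.COLOR_RGB2HSV)
red=cv2.inRange(hsv,(0,150,60),(5,255,255))|cv2.inRange(hsv,(173,150,60),(180,255,255))
for k in cv2.findContours(red,0,2)[0]:
    if cv2.contourArea(k)>300: print(cv2.approxPolyDP(cv2.convexHull(k),4,True).reshape(-1,2).tolist())
for p in[(.08,.058,.0055),(.08,-.058,.0055),(-.08,-.058,.0055),(-.08,.058,.0055)]:
    X=np.linalg.inv(E)@M@np.array([*p,1]);q=K@X[:3];print('pred',np.round(q[:2]/q[2],1))
E
```

```text
time: 19.75
ee_pos: [0.5403, -0.0168, 0.1329]
tcp_rot: [180.0, 0.1, 169.3]
wrist_force: [0.0, 0.3, -2.3]
opening: 0.0108
grasp_force: 99.0
19.75 [ 0.54033282 -0.01677203  0.1329459 ] [1.79980987e+02 1.42882595e-01 1.69292332e+02] [ 0.   0.3 -2.3] shift [0.0005 0.0014 0.0279] turn [ 0.02  0.14 -0.07]
[[297, 326], [313, 334], [310, 355], [299, 363], [288, 352], [290, 333]]
[[293, 235], [257, 268], [205, 227], [220, 216], [259, 214]]
pred [241.9 199.3]
pred [204.6 227.9]
pred [257.9 269.6]
pred [294.7 235.5]
```

```bash
python3 -m handwheel '[{"tx":0.0005,"ty":0.0014,"tz":0.005,"ax":0,"ay":0.1,"az":0,"jaw":-1},{"tx":0,"ty":0,"tz":0.005,"ax":0,"ay":0,"az":0,"jaw":-1},{"tx":0,"ty":0,"tz":0.005,"ax":0,"ay":0,"az":0,"jaw":-1},{"tx":0,"ty":0,"tz":0.005,"ax":0,"ay":0,"az":0,"jaw":-1},{"tx":0,"ty":0,"tz":0.005,"ax":0,"ay":0,"az":0,"jaw":-1},{"tx":0,"ty":0,"tz":0.003,"ax":0,"ay":0,"az":0,"jaw":-1},{"tx":0,"ty":0,"tz":0.004,"ax":0,"ay":0,"az":0,"jaw":-1},{"tx":0,"ty":0,"tz":0.004,"ax":0,"ay":0,"az":0,"jaw":-1},{"tx":0,"ty":0,"tz":0,"ax":0,"ay":0,"az":0,"jaw":-1},{"tx":0,"ty":0,"tz":0,"ax":0,"ay":0,"az":0,"jaw":-1}]' 120
python3 to.py .5402 -.0153 .0815
```

```text
time: 21.05
ee_pos: [0.5398, -0.0153, 0.096]
tcp_rot: [180.0, -0.0, 169.3]
wrist_force: [1.9, -0.4, -0.7]
opening: 0.0103
grasp_force: 118.4
21.05 [ 0.53981781 -0.01533416  0.09604999] [ 1.79996023e+02 -1.43144520e-02  1.69293278e+02] [ 1.9 -0.4 -0.7] shift [-0.0004  0.0001  0.0145] turn [ 0.   -0.01 -0.07]
```

```bash
python3 -m handwheel '[{"tx":0,"ty":0,"tz":0.002,"ax":0,"ay":0,"az":0,"jaw":-1},{"tx":0,"ty":0,"tz":0.002,"ax":0,"ay":0,"az":0,"jaw":-1},{"tx":0,"ty":0,"tz":0.002,"ax":0,"ay":0,"az":0,"jaw":-1},{"tx":0,"ty":0,"tz":0.002,"ax":0,"ay":0,"az":0,"jaw":-1},{"tx":0,"ty":0,"tz":0.002,"ax":0,"ay":0,"az":0,"jaw":-1},{"tx":0,"ty":0,"tz":0.002,"ax":0,"ay":0,"az":0,"jaw":-1},{"tx":0,"ty":0,"tz":0.001,"ax":0,"ay":0,"az":0,"jaw":-1},{"tx":0,"ty":0,"tz":0,"ax":0,"ay":0,"az":0,"jaw":-1},{"tx":0,"ty":0,"tz":0,"ax":0,"ay":0,"az":0,"jaw":-1},{"tx":0,"ty":0,"tz":0,"ax":0,"ay":0,"az":0,"jaw":-1}]'
python3 to.py .5402 -.0153 .0815
```

```text
time: 22.3
ee_pos: [0.5394, -0.0152, 0.0827]
tcp_rot: [180.0, -0.1, 169.3]
wrist_force: [0.9, 0.7, -1.6]
opening: 0.0105
grasp_force: 118.4
22.3 [ 0.53944444 -0.01520896  0.08268833] [ 1.79995940e+02 -7.40140202e-02  1.69299678e+02] [ 0.9  0.7 -1.6] shift [-0.0008  0.0001  0.0012] turn [ 0.   -0.07 -0.06]
```

```bash
python3 -m handwheel '[{"tx":0,"ty":0,"tz":0.001,"ax":0,"ay":0,"az":0,"jaw":-1},{"tx":0,"ty":0,"tz":0.001,"ax":0,"ay":0,"az":0,"jaw":-1},{"tx":0,"ty":0,"tz":0.001,"ax":0,"ay":0,"az":0,"jaw":-1},{"tx":0,"ty":0,"tz":0.001,"ax":0,"ay":0,"az":0,"jaw":-1},{"tx":0,"ty":0,"tz":0,"ax":0,"ay":0,"az":0,"jaw":-1},{"tx":0,"ty":0,"tz":0,"ax":0,"ay":0,"az":0,"jaw":-1},{"tx":0,"ty":0,"tz":0,"ax":0,"ay":0,"az":0,"jaw":-1},{"tx":0,"ty":0,"tz":0,"ax":0,"ay":0,"az":0,"jaw":-1},{"tx":0,"ty":0,"tz":0,"ax":0,"ay":0,"az":0,"jaw":-1},{"tx":0,"ty":0,"tz":0,"ax":0,"ay":0,"az":0,"jaw":-1}]'
python3 to.py .5402 -.0153 .0815
```

```text
time: 23.55
ee_pos: [0.5396, -0.015, 0.08]
tcp_rot: [180.0, -0.0, 169.3]
wrist_force: [-4.2, 3.2, 8.9]
opening: 0.0101
grasp_force: 120.4
23.55 [ 0.53957985 -0.0150004   0.08003063] [ 1.79967717e+02 -5.38392788e-03  1.69311307e+02] [-4.2  3.2  8.9] shift [-0.0007 -0.0002 -0.0015] turn [ 0.03 -0.01 -0.05]
```

```bash
python3 -m handwheel '[{"tx":0,"ty":0,"tz":0.001,"ax":0,"ay":0,"az":0,"jaw":-1},{"tx":0,"ty":0,"tz":0.001,"ax":0,"ay":0,"az":0,"jaw":-1},{"tx":0,"ty":0,"tz":0.001,"ax":0,"ay":0,"az":0,"jaw":-1},{"tx":0,"ty":0,"tz":0,"ax":0,"ay":0,"az":0,"jaw":-1},{"tx":0,"ty":0,"tz":0,"ax":0,"ay":0,"az":0,"jaw":-1},{"tx":0,"ty":0,"tz":0,"ax":0,"ay":0,"az":0,"jaw":-1},{"tx":0,"ty":0,"tz":0,"ax":0,"ay":0,"az":0,"jaw":-1},{"tx":0,"ty":0,"tz":0,"ax":0,"ay":0,"az":0,"jaw":-1},{"tx":0,"ty":0,"tz":0,"ax":0,"ay":0,"az":0,"jaw":-1},{"tx":0,"ty":0,"tz":0,"ax":0,"ay":0,"az":0,"jaw":-1}]'
python3 to.py .5402 -.0153 .0815
```

```text
time: 24.8
ee_pos: [0.5396, -0.015, 0.08]
tcp_rot: [180.0, 0.1, 169.3]
wrist_force: [-14.0, 4.3, 31.6]
opening: 0.0107
grasp_force: 123.8
24.8 [ 0.53964609 -0.01499092  0.07996034] [1.79950488e+02 1.13770427e-01 1.69314123e+02] [-14.    4.3  31.6] shift [-0.0006 -0.0002 -0.0015] turn [ 0.05  0.11 -0.05]
```

```bash
python3 -m handwheel '[{"tx":0,"ty":0,"tz":-0.002,"ax":0,"ay":0,"az":0,"jaw":-1},{"tx":0,"ty":0,"tz":-0.0015,"ax":0,"ay":0,"az":0,"jaw":-1},{"tx":0,"ty":0,"tz":0,"ax":0,"ay":0,"az":0,"jaw":-1},{"tx":0,"ty":0,"tz":0,"ax":0,"ay":0,"az":0,"jaw":-0.2},{"tx":0,"ty":0,"tz":0,"ax":0,"ay":0,"az":0,"jaw":-0.2},{"tx":0,"ty":0,"tz":0,"ax":0,"ay":0,"az":0,"jaw":-0.2},{"tx":0,"ty":0,"tz":-0.01,"ax":0,"ay":0,"az":0,"jaw":-0.2},{"tx":0,"ty":0,"tz":-0.03,"ax":0,"ay":0,"az":0,"jaw":0},{"tx":0,"ty":0,"tz":-0.04,"ax":0,"ay":0,"az":0,"jaw":0},{"tx":0,"ty":0,"tz":-0.05,"ax":0,"ay":0,"az":0,"jaw":0}]'
python3 -m handwheel '[{"tx":0,"ty":-0.03,"tz":-0.02,"ax":0,"ay":0,"az":0,"jaw":0},{"tx":0.03,"ty":-0.04,"tz":0,"ax":0,"ay":0,"az":0,"jaw":0},{"tx":0.04,"ty":-0.04,"tz":0,"ax":0,"ay":0,"az":0,"jaw":0},{"tx":0.04,"ty":-0.04,"tz":0,"ax":0,"ay":0,"az":0,"jaw":0},{"tx":0.03,"ty":-0.04,"tz":0,"ax":0,"ay":0,"az":0,"jaw":0},{"tx":0,"ty":0,"tz":0,"ax":0,"ay":0,"az":0,"jaw":0},{"tx":0,"ty":0,"tz":0,"ax":0,"ay":0,"az":0,"jaw":0},{"tx":0,"ty":0,"tz":0,"ax":0,"ay":0,"az":0,"jaw":0},{"tx":0,"ty":0,"tz":0,"ax":0,"ay":0,"az":0,"jaw":0},{"tx":0,"ty":0,"tz":0,"ax":0,"ay":0,"az":0,"jaw":0}]'
python3 - <<'E'
from h import *
W=np.eye(4);W[:3,:3]=R.from_euler('z',-10.64,degrees=True).as_matrix();W[:3,3]=[.5400,-.0152,.07]
for n in('scene','top'):
  c,K,E=cam(n);save(n+'_end',c)
  hsv=cv2.cvtColor(c,cv2.COLOR_RGB2HSV)
  red=cv2.inRange(hsv,(0,150,60),(5,255,255))|cv2.inRange(hsv,(173,150,60),(180,255,255))
  for k in cv2.findContours(red,0,2)[0]:
    if cv2.contourArea(k)>800: print(n,cv2.approxPolyDP(cv2.convexHull(k),4,True).reshape(-1,2).tolist())
  for dz in(0,.012,.02):
    for p in[(.08,.058,.006),(.08,-.058,.006),(-.08,-.058,.006),(-.08,.058,.006)]:
      X=np.linalg.inv(E)@W@np.array([p[0],p[1],p[2]+dz,1]);q=K@X[:3];print(n,dz,np.round(q[:2]/q[2],1))
  # left (-y) clip arm colours at side
E
```

```text
time: 26.05
ee_pos: [0.5393, -0.0153, 0.2109]
tcp_rot: [-180.0, -0.1, 169.3]
wrist_force: [0.3, 0.7, 0.9]
opening: 0.0425
grasp_force: 0.0
time: 27.3
ee_pos: [0.3672, -0.1756, 0.2294]
tcp_rot: [180.0, -0.1, 169.4]
wrist_force: [0.0, -0.5, 0.6]
opening: 0.0427
grasp_force: 0.0
scene [[241, 214], [292, 249], [258, 281], [208, 242]]
scene 0 [293.7 248.9]
scene 0 [258.7 282.3]
scene 0 [207.6 241.5]
scene 0 [243.2 213.1]
scene 0.012 [294.  245.8]
scene 0.012 [258.6 279.3]
scene 0.012 [207.  238.3]
scene 0.012 [243.  209.9]
scene 0.02 [294.2 243.6]
scene 0.02 [258.6 277.2]
scene 0.02 [206.6 236.1]
scene 0.02 [242.8 207.7]
top [[535, 252], [538, 319], [483, 319], [471, 294], [470, 253]]
top [[281, 189], [317, 196], [307, 247], [271, 240]]
top [[553, 158], [557, 237], [469, 233], [471, 168], [495, 157]]
top 0 [280.5 187.5]
top 0 [318.6 195.1]
top 0 [308.4 247.9]
top 0 [269.9 240.1]
top 0.012 [280.5 187. ]
top 0.012 [319.  194.7]
top 0.012 [308.7 248. ]
top 0.012 [269.9 240.1]
top 0.02 [280.6 186.7]
top 0.02 [319.3 194.4]
top 0.02 [308.9 248. ]
top 0.02 [269.9 240.1]
```

```bash
python3 -c "
from workcell import workorder; print(workorder.job_done())"
```

```text
the job is handed in; nothing more can be done
None
```

The job is handed in at about 27 s on the robot's clock: the filter lies flat in the box, and the cover stopped hard under about 34 N and stayed level at the seated height after release. I didn't see the clip snap directly, and nothing else was touched as far as I could tell.

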